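Pack the medicine carton and close the ward tote with its keyed lid

TASK

Put the stubby medicine carton that lies on the desk, still the same way up, flat into the empty compartment of the green tote, then close the tote with its large notched lid, turned so that the notch fits around the tote's upright label tab and the lid lies flush on the rim all round. Set both down rather than dropping them, and leave the other things on the desk where they are.

Things in the scene. Friction and masses are not known exactly. Their poses are not given: they have to be found in the camera images.
- tote: Green tote fixed to the desk: open box 190 (x) x 150 (y) x 70 mm high, walls and floor 5 mm. Origin at the centre of its underside, z up. A 4 mm divider, 55 mm high, stands across it at x = +6 mm. The +x compartment is full of cartons (up to 48 mm high), the -x one is empty.
- tote_rim (a point): Centre of the tote's mouth, at rim height (70 mm above the desk); axes as the tote's. The closed lid's origin lies here, with the same axes.
- tote_tab (a point): Foot of the label tab, at rim height, 92.5 mm from the mouth's centre on the tote's +x side. The tab, 50 mm wide and 5 mm thick, stands up 30 mm above the middle of the +x end wall.
- free_bay (a point): Centre of the floor of the empty compartment, 94 (x) x 140 (y) mm inside, 5 mm above the desk, 43 mm from the tote's centre on its -x side; axes as the tote's. The carton's origin belongs near here.
- lid: The tote's loose lid, green, 0.22 kg: plate 196 (x) x 158 (y) x 5 mm. Origin at the centre of the plate's underside, z up. A tapered skirt goes 12 mm down below it and enters the tote's mouth, with 1.7 mm to spare on each side at its top, about 4 mm at its foot. It starts upright on the desk, standing on the skirt (origin 12 mm above the desk).
- lid_handle (a point): Middle of the bar of the bridge handle on the lid, 30 mm above the lid's origin. The bar is 100 mm long along the lid's x, 18 mm wide, and spans heights 19 to 41 mm above the lid's origin.
- lid_notch (a point): Middle of the notch, 58 mm wide and 12 mm deep, in the lid's +x edge, at the plate's underside; comes to the tote_tab point when the lid is on the right way. The other way round the lid lands on the tab and stays tilted.
- carton: Stubby white medicine carton with a blue band, 74 (x) x 48 (y) x 48 mm high, about 0.12 kg, loose and flat on the desk. Origin at the centre of its underside, z up.
- tall_carton: Bystander: upright white carton 45 x 45 x 105 mm high. Origin at its underside's centre.
- pill_bottle: Bystander: white pill jar with blue label, 52 mm diameter, 95 mm high. Origin at its underside's centre.
- small_lid: Bystander: smaller green lid of another box, 120 x 90 mm, no notch, with a handle up to 36 mm high. Origin at its underside's centre.
Things that resemble listed ones, but are neither listed nor needed, are in the scene too. What is shaped like the carton but black is not meant.

How it is judged:
On the way, in this order (a step that is already met when the one before it is completed fails the run):
1. the carton lies flat and released in the empty compartment (x of carton in the frame of free_bay between -0.03 and 0.03 m and y of carton in the frame of free_bay between -0.05 and 0.05 m and z of carton in the frame of free_bay between -0.004 and 0.006 m and angle between carton's own z axis and vertical below 0.1 rad and linear speed of carton below 0.02 m/s and angular speed of carton below 0.2 rad/s and contact force between carton and the fingers below 0.05 N), for 0.2 s.
2. the lid sits flush on the tote, notch around the tab, released (z of lid in the frame of tote_rim between -0.003 and 0.003 m and horizontal distance between lid and tote_rim below 0.004 m and angle between the x axis of lid and the x axis of tote, either way round below 0.05 rad and horizontal distance between lid_notch and tote_tab below 0.008 m and angle between lid's own z axis and vertical below 0.03 rad and linear speed of lid below 0.02 m/s and angular speed of lid below 0.2 rad/s and contact force between lid and the fingers below 0.05 N), for 0.2 s.
At the end, for the whole second after the job is handed in: The carton lies flat on the floor of the tote's free compartment, and the lid sits on the rim: its underside within 3 mm of rim height, tilted less than 0.03 rad, centred within 4 mm, turned within 0.05 rad of the tote with the notch within 8 mm of the tab. Both at rest and released (all of step 1 and all of step 2); the robot touches nothing.
It fails at once if a bystander is moved by more than 30 mm (distance of any of tall_carton, pill_bottle, small_lid from where it was at the start of the episode above 0.03 m).
It fails at once if the carton or the lid is dropped (falls free faster than 0.9 m/s, about 40 mm) ((contact force between carton and the fingers below 0.05 N and linear speed of carton above 0.9 m/s) or (contact force between lid and the fingers below 0.05 N and linear speed of lid above 0.9 m/s)).
It also fails if it takes over 64 s, if anything falls off the work surface, if the arm or the gripper's body presses on something with over 40 N, if the wrist force passes 120 N, or if a joint passes its speed limit or range.

ROBOT

A 7-joint arm with a two-finger parallel gripper is mounted at the origin on the work surface. World frame = base frame: x ahead of the robot, y to its left, z up, the work surface at z = 0. Lengths are in m, angles in rad, forces in N, time in s.
With the tool pointing down it reaches from about 0.425 to 0.95 m from the base axis. Payload 4.7 kg.
Tool frame: the origin (TCP) lies at the very end of the fingers, on their centre line; the grasp point (between the pads) lies 19 mm behind it; z points along the fingers, y is the direction in which the jaws open and shut (so a half turn about z gives the same grasp; the last joint's range is limited). The gripper opens to 85 mm and grips with 20 to 120 N. Pads are 22 mm wide; open, the fingers measure 114 mm over their backs; the gripper's body (76 mm by 85 mm) begins 54 mm behind the grasp point. The pads swing forward as they close: fully open they stand 13 mm farther back than shut.
Start: joints at [1.194, 0.469, -0.049, 1.532, 0.024, 1.141, -0.082], TCP at [0.23, -0.635, 0.194] pointing down, gripper open.
Joint ranges: [-2.59, 2.59], [-0.33, 1.99], [-1.39, 1.29], [0.1, 2.45], [-1.04, 4.18], [0.21, 1.99], [-2.66, 2.66]. Speed limits (rad/s): [2.57, 2.57, 3.14, 3.14, 3.14, 3.14, 3.14].

INTERFACE

Orientations are given as a 3x3 rotation matrix whose columns are the frame's x, y, z axes.
In Python, from rig import * gives the robot as it stands.
- The arm moves only by the tool servo_tool, never from a script. Its argument "targets" is text: rows parted by semicolons, each of 7 numbers parted by spaces: the turn, a rotation vector about the tool's x, y, z in degrees, then the shift along the tool's x, y, z in m, then the gripper command: -1 is fully open, 1 is shut, values between are in proportion. In form: ax ay az tx ty tz gripper; .... A call has 1 to 12 rows; each row is the pose to reach, as a shift and turn from the pose measured when the call began, along the tool's axes at that moment; what a row does not reach only later rows make up. A row lasts 1/12 s, in which the tool goes at most 41.7 mm and 7.16 degrees, less where a joint would pass 70% of its speed; a pose out of reach is approached as far as the arm can. A call with a gripper value outside its range is refused whole. The fingers move at their own pace and stop on an object; "grip_force" is the grip in N (left out, the last holds). Time passes only in rows, so rows that repeat a pose let the fingers close. It gives the time, the measured TCP pose, the force and the opening at its end, in the units of the state.
- read_state(): the state, without advancing time (a new reading comes with each control period).
- read_camera(name): name is "scene" or "top"; returns a dict with "image" (384x512x3 uint8, blue, green, red), "range_z" (384x512 float32, m along the optical axis (not along the pixel's ray), 0 where there is no reading), "K" (3x3 intrinsics, pixels), "R" (3x3) and "t" (3): a world point X has camera coordinates R X + t. Camera axes: x right, y down, z forward; pixel columns grow to the right and rows downward; lengths in m; the calibration is good to about 2 mm. A picture is of the moment at which its call begins.
- finish_job(): hands the job in, once; it reports no verdict.
The state is a dict: "clock": time; "joint_positions": joint angles; "qd": joint speeds; "effort": joint torques, N m; "ee_pos": TCP position; "eef_rot": TCP orientation; "contact_force": force on the tool from outside, world axes, zero at the start; "ft_torque": the same for the moment, N m; "width": finger opening in m.
Only numpy, scipy, OpenCV 4.12 (cv2) and the standard library are available. Lean on these libraries where they do the work, as an engineer would, in place of code of your own. Each camera call takes 0.05 s, during which the arm holds its last target.

## Working session

There is one attempt and no reset: what is moved stays moved. The work goes in short steps, Python scripts to look and compute and a tool call to move; the robot and the scene stay as the last step left them, time stands still between calls to the robot, and variables do not carry over. Pictures are saved under pics/ and viewed, and the job is handed in when it is done.

Besides the shell and the picture viewer there is one more tool, called after "Emit:" as name(argument=value, ...) on one line, values as JSON. servo_tool: Moves the arm, as the interface text tells. Its arguments: {"type":"object","properties":{"targets":{"type":"string"},"grip_force":{"type":"number"}},"required":["targets"]}

```bash
mkdir -p pics; ls; python3 - <<'E'
from rig import *
import cv2,numpy as np
s=read_state();print(s)
for n in("scene","top"):
    c=read_camera(n);cv2.imwrite(f"pics/{n}0.png",c["image"]);np.savez(f"pics/{n}0.npz",**c);print(n,c["K"],c["R"],c["t"])
E
```

```text
pics
{'clock': 0.0, 'joint_positions': array([ 1.19412054,  0.46948525, -0.04860157,  1.53372124,  0.02408395,
        1.14100455, -0.08232903]), 'qd': array([-0.00027975, -0.00020766,  0.00286939,  0.00011769, -0.00139273,
        0.00089744,  0.00149564]), 'effort': array([-8.41761575e-04, -5.10310006e+01, -4.72113490e-02, -2.37715781e+01,
        1.05765072e-02,  7.52869440e-03,  2.25657274e-06]), 'ee_pos': array([ 0.22982917, -0.63394722,  0.19272042]), 'eef_rot': array([[ 9.40132225e-01,  3.40809098e-01, -7.47554247e-04],
       [ 3.40809913e-01, -9.40130325e-01,  1.89099796e-03],
       [-5.83291071e-05, -2.03256202e-03, -9.99997933e-01]]), 'contact_force': array([ 0.02450484,  0.0056743 , -0.82820038]), 'ft_torque': array([-0.01707233,  0.02224042, -0.03146393]), 'width': 0.08539630822209938}
scene [[482.67070755   0.         246.23639412]
 [  0.         482.67070755 194.15580104]
 [  0.           0.           1.        ]] [[-0.48453838  0.87471067 -0.01018832]
 [ 0.75497803  0.41227393 -0.50993958]
 [-0.44184921 -0.25477726 -0.86014988]] [ 0.31017166 -0.39107356  1.63887352]
top [[366.73112118   0.         253.07604374]
 [  0.         366.73112118 182.75471523]
 [  0.           0.           1.        ]] [[ 3.72168431e-02 -9.99307096e-01 -4.83493710e-04]
 [-9.72633861e-01 -3.61124129e-02 -2.29519641e-01]
 [ 2.29343146e-01  9.01225881e-03 -9.73303910e-01]] [-0.0318935   0.59314564  1.03805198]
```

View pics/scene0.png

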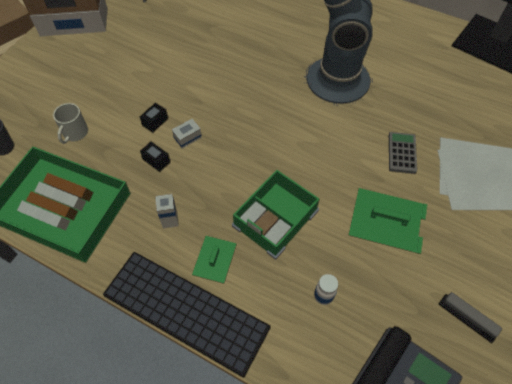

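View pics/top0.png

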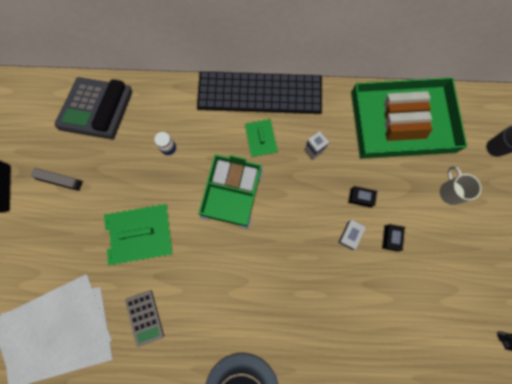

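```bash
cat > h.py <<'E'
import numpy as np,cv2
def cloud(c):
    z=c["range_z"].astype(float);h,w=z.shape
    v,u=np.mgrid[:h,:w];K=c["K"]
    P=np.stack([(u-K[0,2])/K[0,0]*z,(v-K[1,2])/K[1,1]*z,z],-1)
    X=(P-c["t"])@c["R"]; X[z<=0]=np.nan
    return X
def proj(c,X):
    p=np.atleast_2d(X)@c["R"].T+c["t"];q=p@c["K"].T
    return q[:,:2]/q[:,2:]
E
python3 - <<'E'
from h import *
for n in("top","scene"):
    c=dict(np.load(f"pics/{n}0.npz"));X=cloud(c);b,g,r=[c["image"][...,i].astype(int) for i in range(3)]
    print(n,"desk z",np.nanmedian(X[...,2]))
    gm=((g-np.maximum(r,b))>40).astype(np.uint8)
    k,l,s,ce=cv2.connectedComponentsWithStats(gm)
    for i in range(1,k):
        if s[i,4]>200:
            P=X[l==i];P=P[~np.isnan(P[:,0])];print(i,ce[i],s[i,4],P.mean(0).round(3),np.percentile(P[:,2],[2,25,50,75,98]).round(3))
    # raised whites
    hm=((X[...,2]>0.03)).astype(np.uint8)
    k,l,s,ce=cv2.connectedComponentsWithStats(hm)
    for i in range(1,k):
        if s[i,4]>60:
            P=X[l==i];z=np.nanmax(P[:,2]);m=P[:,2]>np.nanpercentile(P[:,2],90)-.01
            (cc,wh,a)=cv2.minAreaRect(P[m][:,:2].astype(np.float32));print('H',ce[i].round(),s[i,4],np.nanpercentile(P[:,2],95).round(3),np.round(cc,4),np.round(wh,3),round(a,1))
for n,(u0,u1,v0,v1) in dict(top=(90,420,100,290),scene=(120,450,90,300)).items():
    im=cv2.imread(f"pics/{n}0.png")[v0:v1,u0:u1];cv2.imwrite(f"pics/{n}0z.png",cv2.resize(im,None,fx=2.4,fy=2.4,interpolation=2))
E
```

```text
top desk z 0.00017537481399754662
1 [403.99606403 120.55785883] 3811 [ 0.837 -0.499  0.015] [0.001 0.004 0.006 0.008 0.066]
7 [260.59456399 137.57984145] 883 [ 0.762 -0.028  0.008] [0.002 0.004 0.006 0.008 0.037]
8 [228.23003195 199.16506922] 1878 [0.549 0.066 0.024] [0.001 0.004 0.007 0.052 0.074]
9 [137.92190476 234.06793651] 3150 [0.432 0.336 0.02 ] [0.013 0.016 0.018 0.019 0.054]
H [ 94. 108.] 3346 0.102 [0.8145 0.4554] [0.048 0.158] 83.0
H [413. 114.] 1912 0.067 [ 0.8392 -0.4998] [0.242 0.323] 5.7
H [408. 115.] 2003 0.069 [ 0.8476 -0.4992] [0.143 0.137] 3.1
H [502. 142.] 428 0.1 [ 0.7611 -0.7749] [0.03  0.074] 82.8
H [261. 134.] 65 0.039 [ 0.7631 -0.0298] [0.049 0.014] 13.0
H [317. 144.] 376 0.108 [ 0.7238 -0.2013] [0.045 0.046] 40.0
H [165. 142.] 319 0.097 [0.7156 0.2703] [0.044 0.044] 71.2
H [232. 180.] 1790 0.073 [0.5754 0.0573] [0.15  0.192] 78.8
H [  3. 185.] 326 0.059 [0.5663 0.7615] [0.156 0.009] 9.7
H [462. 187.] 737 0.091 [ 0.6014 -0.6431] [0.08 0.08] 62.7
H [ 54. 177.] 443 0.048 [0.5957 0.6108] [0.141 0.03 ] 77.4
H [364. 195.] 424 0.051 [ 0.5733 -0.3506] [0.075 0.049] 
[... 1035 characters left out ...]
051 [ 0.457  -0.3117] [0.052 0.075] 63.6
H [  4. 137.] 225 0.098 [ 0.7392 -0.7723] [0.051 0.014] 42.6
H [154. 154.] 410 0.051 [ 0.5757 -0.348 ] [0.076 0.05 ] 79.9
H [ 64. 198.] 2148 0.066 [ 0.8401 -0.4992] [0.243 0.328] 5.7
H [272. 215.] 2703 0.073 [0.5775 0.0591] [0.152 0.194] 78.9
H [ 55. 201.] 2185 0.069 [ 0.8502 -0.498 ] [0.142 0.137] 1.1
H [166. 209.] 505 0.107 [ 0.7257 -0.1997] [0.049 0.045] 39.0
H [391. 215.] 342 0.056 [0.4379 0.3404] [0.021 0.101] 12.7
H [214. 254.] 89 0.04 [ 0.7686 -0.0273] [0.051 0.014] 11.6
H [326. 288.] 489 0.098 [0.7189 0.2728] [0.045 0.046] 2.7
H [473. 315.] 814 0.048 [0.5995 0.6136] [0.14  0.032] 77.4
H [404. 363.] 3574 0.105 [0.7968 0.4616] [0.05  0.111] 82.0
```

View pics/top0z.png

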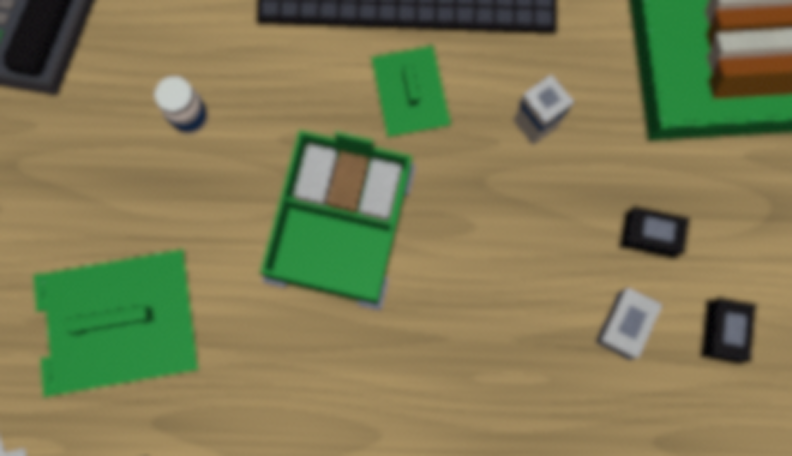

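View pics/scene0z.png

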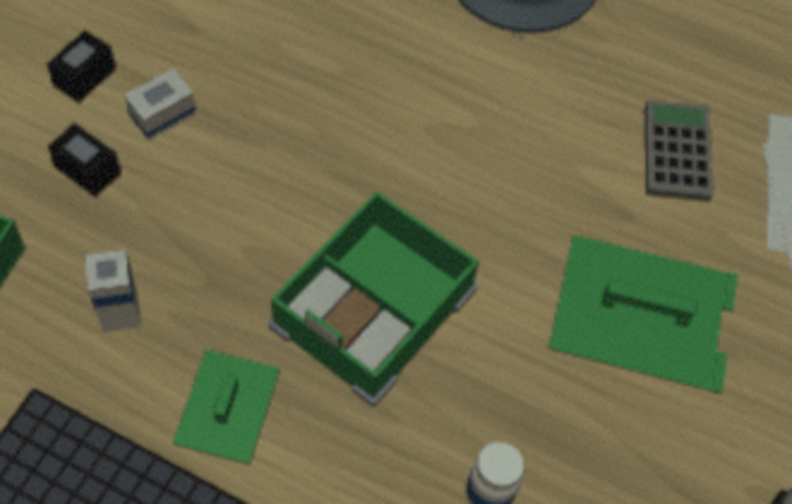

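```bash
cat >> h.py <<'E'
from scipy.optimize import least_squares
def rayz(c,uv,z):
    K=c["K"];d=np.c_[(uv[:,0]-K[0,2])/K[0,0],(uv[:,1]-K[1,2])/K[1,1],np.ones(len(uv))]@c["R"]
    o=-c["R"].T@c["t"]; return (o+d*((z-o[2])/d[:,2])[:,None])[:,:2]
def rectfit(Q,p0,L,W,tol=0.012,it=6):
    # fit rect outline of known dims to outline pts: pts near each side
    p=np.array(p0,float)
    for k in range(it):
        def loc(p):
            a=p[2];d=Q-p[:2];return np.c_[d@[np.cos(a),np.sin(a)],d@[-np.sin(a),np.cos(a)]]
        q=loc(p);side=np.full(len(Q),-1)
        for i,(ax,s,h) in enumerate([(0,1,L/2),(0,-1,L/2),(1,1,W/2),(1,-1,W/2)]):
            o=(W if ax==0 else L)/2-0.015
            side[(abs(q[:,ax]*s-h)<tol)&(abs(q[:,1-ax])<o)]=i
        def f(p5):
            q=loc(p5);r=[]
            for i,(ax,s,h) in enumerate([(0,1,L/2),(0,-1,L/2),(1,1,W/2),(1,-1,W/2)]):
                r.append(q[side==i,ax]*s-h-p5[3+ax])
            return np.concatenate(r)
        x0=np.r_[p,0,0] if len(p)==3 else p
        s=least_squares(f,x0,loss="soft_l1",f_scale=0.001);p=s.x
    return p,np.bincount(side[side>=0],minlength=4),np.sqrt(np.mean(s.fun**2))
def outline(mask):
    # subpixel-ish: upsample
    m=cv2.GaussianBlur(cv2.resize(mask.astype(np.float32),None,fx=4,fy=4,interpolation=cv2.INTER_LINEAR),(0,0),2)
    cs,_=cv2.findContours((m>.5).astype(np.uint8),cv2.RETR_EXTERNAL,cv2.CHAIN_APPROX_NONE)
    c=max(cs,key=cv2.contourArea)[:,0,:].astype(float)
    return (c+.5)/4-.5
def green(c,thr=25):
    b,g,r=[c["image"][...,i].astype(int) for i in range(3)]
    return (g-np.maximum(r,b))>thr
E
python3 - <<'E'
from h import *
for n in("top","scene"):
    c=dict(np.load(f"pics/{n}0.npz"));X=cloud(c);g=green(c,20)
    near=lambda x,y,r:np.hypot(X[...,0]-x,X[...,1]-y)<r
    m=g&near(.436,.339,.16)
    Q=rayz(c,outline(m),.017);print(n,"lid",[np.round(v,4) for v in rectfit(Q,(.436,.339,np.radians(101)),.196,.158)])
    m=near(.577,.058,.16)&(X[...,2]>.058)&(X[...,2]<.11)
    m=cv2.morphologyEx(m.astype(np.uint8),cv2.MORPH_CLOSE,np.ones((3,3)))
    Q=rayz(c,outline(m),.07);print(n,"tote",[np.round(v,4) for v in rectfit(Q,(.577,.058,np.radians(-11.2)),.19,.15)])
    P=X[near(.577,.058,.16)&(X[...,2]>.064)&(X[...,2]<.076)]
    print(' tote rim pts',len(P),[np.round(v,4) for v in cv2.minAreaRect(P[:,:2].astype(np.float32))])
    # handle top
    P=X[near(.436,.339,.08)&(X[...,2]>.044)]
    (a,b,t)=cv2.minAreaRect(P[:,:2].astype(np.float32));print(' handle',np.round(a,4),np.round(b,4),t,P.mean(0).round(4))
    m=near(.4555,-.313,.055)&(X[...,2]>.038); P=X[m]; print(' carton med',np.median(P,0).round(4),[np.round(v,4) for v in cv2.minAreaRect(P[:,:2].astype(np.float32))])
    P=X[near(.577,.058,.15)&(X[...,2]>.085)]; print(' tab',P.mean(0).round(4),len(P))
E
```

```text
top lid [array([ 4.335e-01,  3.379e-01,  1.785e+00, -1.500e-03, -2.000e-04]), array([177, 164, 219, 212]), np.float64(0.0029)]
top tote [array([ 5.753e-01,  5.720e-02, -1.970e-01,  1.500e-03, -1.000e-04]), array([162, 158, 200, 204]), np.float64(0.0022)]
 tote rim pts 401 [array([0.5751, 0.0574]), array([0.1499, 0.191 ]), np.float64(78.7423)]
 handle [0.434  0.3371] [0.0185 0.0986] 11.8167142868042 [0.4335 0.3368 0.0527]
 carton med [ 0.4534 -0.3134  0.0482] [array([ 0.4543, -0.3143]), array([0.0483, 0.0744]), np.float64(65.1676)]
 tab [0.6646 0.0392 0.0968] 47
scene lid [array([ 4.3620e-01,  3.3930e-01,  1.7793e+00, -8.0000e-04, -5.0000e-04]), array([136, 154, 232, 245]), np.float64(0.0022)]
scene tote [array([ 0.5794,  0.0604, -0.1999,  0.002 ,  0.0012]), array([154, 140, 197, 187]), np.float64(0.0006)]
 tote rim pts 537 [array([0.577 , 0.0592]), array([0.1523, 0.1934]), np.float64(78.9533)]
 handle [0.4379 0.3404] [0.0212 0.1006] 12.659459114074707 [0.4386 0.3403 0.0517]
 carton med [ 0.4585 -0.31    0.0472] [array([ 0.457 , -0.3117]), array([0.0518, 0.0747]), np.float64(63.6116)]
 tab [0.6694 0.0422 0.0966] 79
```

```bash
cat > mv.py <<'E'
import sys
from rig import *
import numpy as np
from scipy.spatial.transform import Rotation as R
def mv(x,y,z,yaw):
    s=read_state();Rc=s["eef_rot"];a=np.radians(yaw)
    Rt=np.array([[np.cos(a),np.sin(a),0],[np.sin(a),-np.cos(a),0],[0,0,-1.]])
    rv=np.degrees(R.from_matrix(Rc.T@Rt).as_rotvec());t=Rc.T@(np.array([x,y,z])-s["ee_pos"])
    print("clk",round(s["clock"],2),"pos",s["ee_pos"].round(4),"yaw",np.degrees(np.arctan2(Rc[1,0],Rc[0,0])).round(2),"tilt",Rc[2,:2].round(4),"F",s["contact_force"].round(1),"w",round(s["width"],4),"q",s["joint_positions"].round(2))
    print(*rv.round(2),*t.round(4))
if __name__=="__main__": mv(*map(float,sys.argv[1:]))
E
python3 mv.py .456 -.3125 .15 -25.3
```

```text
clk 0.1 pos [ 0.2299 -0.634   0.1929] yaw 19.93 tilt [-0.0001 -0.0017] F [-0.5  0.1 -0.4] w 0.0857 q [ 1.19  0.47 -0.05  1.53  0.02  1.14 -0.08]
-0.09 0.04 45.23 0.3222 -0.2251 0.0432
```

Emit:
servo_tool(targets="0 0 45.2 0.3222 -0.2251 0.043 -1;0 0 45.2 0.3222 -0.2251 0.043 -1;0 0 45.2 0.3222 -0.2251 0.043 -1;0 0 45.2 0.3222 -0.2251 0.043 -1;0 0 45.2 0.3222 -0.2251 0.043 -1;0 0 45.2 0.3222 -0.2251 0.043 -1;0 0 45.2 0.3222 -0.2251 0.043 -1;0 0 45.2 0.3222 -0.2251 0.043 -1;0 0 45.2 0.3222 -0.2251 0.043 -1;0 0 45.2 0.3222 -0.2251 0.043 -1;0 0 45.2 0.3222 -0.2251 0.043 -1;0 0 45.2 0.3222 -0.2251 0.043 -1", grip_force=35)

```text
clock: 1.1
ee_pos: [0.4568, -0.3106, 0.1497]
eef_rot: [[0.906, -0.423, -0.002], [-0.423, -0.906, 0.002], [-0.002, -0.002, -1.0]]
contact_force: [-0.7, -1.0, 0.7]
width: 0.0854
```

```bash
python3 mv.py .456 -.3125 .012 -25.3
```

```text
clk 1.1 pos [ 0.4568 -0.3106  0.1497] yaw -25.03 tilt [-0.0024 -0.0016] F [-0.7 -1.   0.7] w 0.0854 q [ 0.55  0.32 -0.04  1.87  0.01  0.95 -1.5 ]
-0.09 0.14 0.27 0.0004 0.0022 0.1377
```

Emit:
servo_tool(targets="0 0 0 0 0.002 0.04 -1;0 0 0 0 0.002 0.08 -1;0 0 0 0 0.002 0.11 -1;0 0 0 0 0.002 0.128 -1;0 0 0 0 0.002 0.137 -1;0 0 0 0 0.002 0.137 -1;0 0 0 0 0.002 0.137 1;0 0 0 0 0.002 0.137 1;0 0 0 0 0.002 0.137 1;0 0 0 0 0.002 0.137 1;0 0 0 0 0.002 0.137 1;0 0 0 0 0.002 0.137 1", grip_force=35)

```text
clock: 2.1
ee_pos: [0.456, -0.3123, 0.0134]
eef_rot: [[0.906, -0.423, -0.001], [-0.423, -0.906, 0.002], [-0.001, -0.001, -1.0]]
contact_force: [0.3, 0.6, -0.2]
width: 0.0123
```

```bash
python3 mv.py .456 -.3125 .17 -25.3
```

```text
clk 2.1 pos [ 0.456  -0.3123  0.0134] yaw -25.03 tilt [-0.0012 -0.0014] F [ 0.3  0.6 -0.2] w 0.0123 q [ 0.55  0.5  -0.03  1.98  0.02  0.67 -1.51]
-0.08 0.07 0.27 -0.0001 -0.0 -0.1566
```

```bash
python3 - <<'E'
from rig import *
import cv2,numpy as np
for n in("scene","top"):
    c=read_camera(n);np.savez(f"pics/{n}1.npz",**c)
    u,v=(100,60) if n=="scene" else (260,130)
    cv2.imwrite(f"pics/{n}1.png",cv2.resize(c["image"][v:v+150,u:u+200],None,fx=3.5,fy=3.5,interpolation=2))
print(read_state()["width"])
E
```

```text
-0.00020057858353091952
```

View pics/scene1.png

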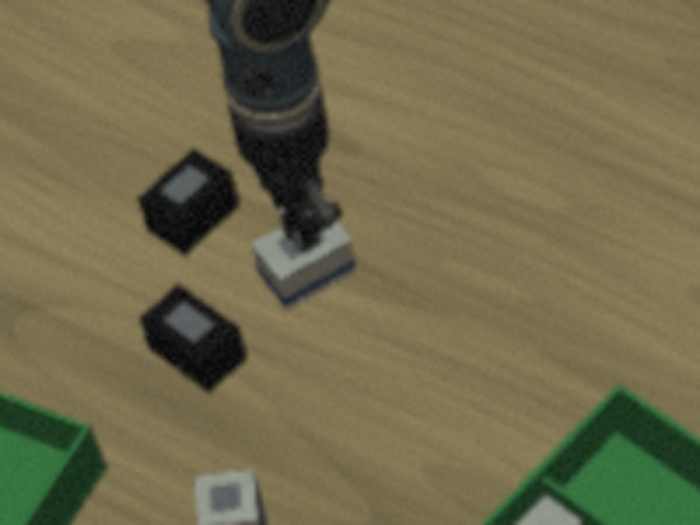

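View pics/top1.png

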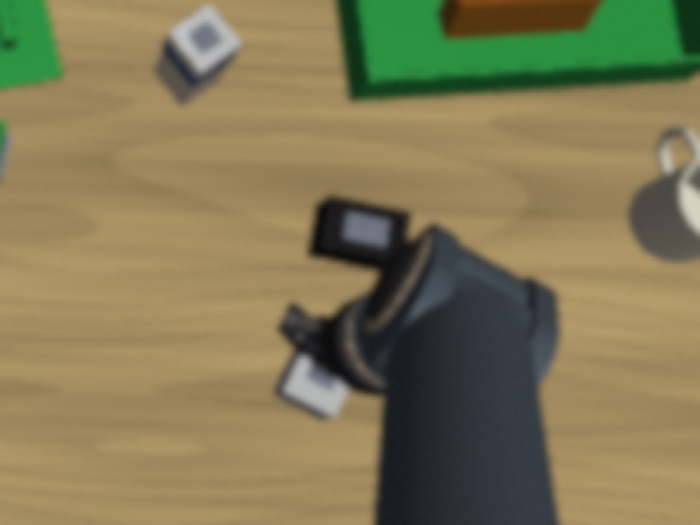

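```bash
python3 - <<'E'
from h import *
import numpy as np
for n in("scene","top"):
    c=dict(np.load(f"pics/{n}1.npz"));X=cloud(c)
    print(n,"tcp proj",proj(c,[.456,-.312,.0134]),proj(c,[.456,-.312,.11]))
    d=c["image"].max(2)<70
    m=d&(np.hypot(X[...,0]-.456,X[...,1]+.312)<.09)&(X[...,2]>.01)
    P=X[m]; vv,uu=np.nonzero(m)
    for z in np.arange(.02,.26,.02):
        k=abs(P[:,2]-z)<.01
        if k.sum()>2: print(z.round(2),k.sum(),P[k].mean(0).round(3),P[k].min(0).round(3),P[k].max(0).round(3))
    m=(c["image"].min(2)>110)&(np.hypot(X[...,0]-.456,X[...,1]+.312)<.09)&(X[...,2]>.035);P=X[m]
    if len(P)>5:print("carton",P.mean(0).round(4),len(P),cv2.minAreaRect(P[:,:2].astype(np.float32)))
E
python3 mv.py .456 -.3125 .17 -25.3
```

```text
scene tcp proj [[187.29579863 135.71471287]] [[183.51841152 115.5831973 ]]
0.02 59 [ 0.472 -0.298  0.017] [ 0.435 -0.343  0.01 ] [ 0.499 -0.276  0.026]
0.06 17 [ 0.465 -0.308  0.063] [ 0.46  -0.324  0.051] [ 0.471 -0.291  0.07 ]
0.08 21 [ 0.468 -0.306  0.078] [ 0.459 -0.321  0.07 ] [ 0.474 -0.29   0.088]
0.1 31 [ 0.472 -0.3    0.102] [ 0.456 -0.33   0.093] [ 0.485 -0.279  0.11 ]
0.12 52 [ 0.473 -0.302  0.12 ] [ 0.451 -0.352  0.111] [ 0.492 -0.264  0.13 ]
0.14 80 [ 0.48  -0.28   0.142] [ 0.463 -0.331  0.131] [ 0.494 -0.251  0.15 ]
0.16 66 [ 0.476 -0.283  0.158] [ 0.465 -0.307  0.15 ] [ 0.485 -0.261  0.169]
0.18 74 [ 0.479 -0.287  0.183] [ 0.446 -0.327  0.17 ] [ 0.497 -0.275  0.19 ]
0.2 123 [ 0.48  -0.291  0.2  ] [ 0.442 -0.333  0.19 ] [ 0.497 -0.271  0.21 ]
0.22 181 [ 0.478 -0.294  0.221] [ 0.435 -0.338  0.21 ] [ 0.496 -0.271  0.23 ]
0.24 45 [ 0.478 -0.289  0.24 ] [ 0.449 -0.319  0.232] [ 0.495 -0.273  0.25 ]
carton [ 0.4656 -0.3105  0.0477] 154 ((0.4630012810230255, -0.3058490753173828), (0.05334284529089928, 0.0800270140171051), 41.6710319519043)
top tcp proj [[349.69297244 234.1189
[... 424 characters left out ...]
27 [ 0.468 -0.275  0.16 ] [ 0.458 -0.282  0.151] [ 0.477 -0.267  0.17 ]
0.18 18 [ 0.455 -0.278  0.183] [ 0.432 -0.284  0.172] [ 0.474 -0.275  0.189]
0.2 57 [ 0.443 -0.283  0.2  ] [ 0.418 -0.311  0.19 ] [ 0.475 -0.275  0.21 ]
0.22 85 [ 0.445 -0.283  0.221] [ 0.419 -0.306  0.21 ] [ 0.479 -0.274  0.228]
0.24 5 [ 0.464 -0.284  0.246] [ 0.422 -0.298  0.244] [ 0.478 -0.279  0.248]
carton [ 0.4332 -0.3023  0.0474] 165 ((0.43485093116760254, -0.305129736661911), (0.049067046493291855, 0.031385600566864014), 64.4236068725586)
clk 2.2 pos [ 0.4558 -0.3121  0.013 ] yaw -25.02 tilt [-0.0019 -0.0015] F [ 0.3 -0.6 -0.2] w -0.0002 q [ 0.55  0.5  -0.03  1.98  0.02  0.67 -1.51]
-0.08 0.11 0.28 0.0 0.0 -0.157
```

Emit:
servo_tool(targets="0 0 0 0 0 -0.03 1;0 0 0 0 0 -0.06 1;0 0 0 0 0 -0.09 1;0 0 0 0 0 -0.1 1;0 0 0 0 0 -0.1 1;0 0 0 0 0 -0.1 1")

```text
clock: 2.7
ee_pos: [0.4557, -0.3122, 0.1129]
eef_rot: [[0.906, -0.423, -0.001], [-0.423, -0.906, 0.002], [-0.002, -0.001, -1.0]]
contact_force: [0.0, -0.6, 0.4]
width: -0.0004
```

```bash
cat > look.py <<'E'
import sys
from rig import *
from h import *
def look(tag,boxes):
    for n,(u,v,w,h) in boxes.items():
        c=read_camera(n);np.savez(f"pics/{n}{tag}.npz",**c)
        f=min(800/w,600/h,4);cv2.imwrite(f"pics/{n}{tag}.png",cv2.resize(c["image"][v:v+h,u:u+w],None,fx=f,fy=f,interpolation=2))
E
python3 - <<'E'
from look import *
look("2",dict(scene=(120,60,140,105),top=(300,170,140,105)))
s=read_state();p=s["ee_pos"];print(p,s["width"])
for n in("scene","top"):
    c=dict(np.load(f"pics/{n}2.npz"));X=cloud(c)
    print(n,"tcp",proj(c,p),proj(c,p+[0,0,.037]))
    m=(np.hypot(X[...,0]-p[0],X[...,1]-p[1])<.06)&(X[...,2]>.06);P=X[m]
    for z in np.arange(.06,.26,.01):
        k=abs(P[:,2]-z)<.005
        if k.sum()>1: print(z.round(2),k.sum(),P[k].mean(0).round(3),P[k].min(0).round(3),P[k].max(0).round(3))
E
```

```text
[ 0.45472674 -0.31156222  0.11131637] -0.0005491582365421018
scene tcp [[183.82329231 115.05252362]] [[182.26310479 106.68817092]]
0.15 4 [ 0.465 -0.31   0.151] [ 0.462 -0.316  0.147] [ 0.468 -0.307  0.153]
0.16 18 [ 0.464 -0.306  0.161] [ 0.448 -0.317  0.155] [ 0.47  -0.295  0.164]
0.17 16 [ 0.464 -0.305  0.169] [ 0.456 -0.322  0.165] [ 0.47  -0.295  0.174]
0.18 14 [ 0.466 -0.307  0.179] [ 0.458 -0.319  0.175] [ 0.47  -0.296  0.184]
0.19 4 [ 0.468 -0.316  0.193] [ 0.466 -0.322  0.191] [ 0.471 -0.309  0.195]
0.2 30 [ 0.467 -0.308  0.2  ] [ 0.454 -0.345  0.195] [ 0.482 -0.287  0.205]
0.21 22 [ 0.469 -0.305  0.21 ] [ 0.45  -0.352  0.205] [ 0.482 -0.283  0.215]
0.22 34 [ 0.472 -0.305  0.22 ] [ 0.449 -0.355  0.215] [ 0.487 -0.265  0.225]
0.23 29 [ 0.475 -0.302  0.23 ] [ 0.463 -0.335  0.225] [ 0.491 -0.266  0.235]
0.24 47 [ 0.477 -0.282  0.241] [ 0.446 -0.331  0.236] [ 0.491 -0.254  0.245]
0.25 56 [ 0.476 -0.284  0.25 ] [ 0.447 -0.325  0.245] [ 0.486 -0.256  0.255]
top tcp [[358.46002575 231.32261468]] [[362.26694481 229.95067121]]
0.16 9 [ 0.447 -0.307  0.16 ] [ 0.442 -0.321  0.155] [ 0.453 -0.299  0.163]
0.17 8 [ 0.448 -0.304  0.17 ] [ 0.442 -0.313  0.165] [ 0.454 -0.297  0.175]
0.18 5 [ 0.449 -0.305  0.178] [ 0.443 -0.311  0.175] [ 0.457 -0.298  0.182]
0.19 6 [ 0.45  -0.299  0.191] [ 0.445 -0.307  0.187] [ 0.457 -0.293  0.195]
0.2 11 [ 0.455 -0.288  0.201] [ 0.447 -0.299  0.196] [ 0.458 -0.277  0.204]
0.21 22 [ 0.459 -0.285  0.209] [ 0.45  -0.295  0.205] [ 0.466 -0.27   0.214]
0.22 16 [ 0.458 -0.279  0.221] [ 0.444 -0.296  0.217] [ 0.468 -0.262  0.225]
0.23 13 [ 0.464 -0.272  0.23 ] [ 0.446 -0.293  0.226] [ 0.484 -0.254  0.235]
0.24 54 [ 0.475 -0.265  0.241] [ 0.455 -0.288  0.235] [ 0.49  -0.255  0.245]
0.25 33 [ 0.471 -0.27   0.249] [ 0.446 -0.287  0.245] [ 0.48  -0.256  0.254]
```

View pics/scene2.png

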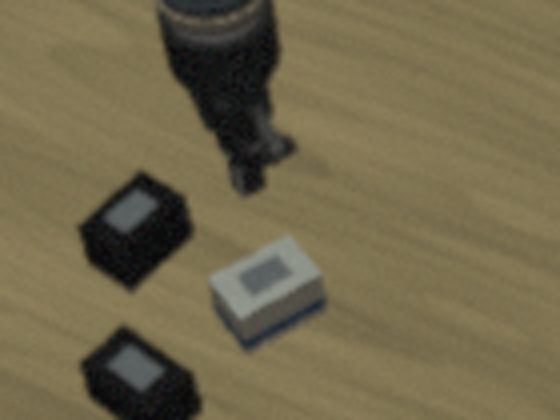

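View pics/top2.png

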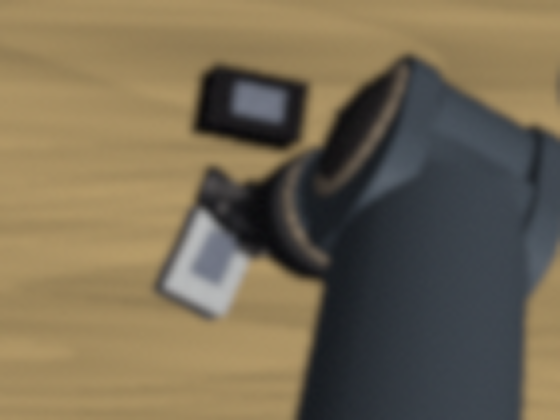

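```bash
python3 mv.py .456 -.3125 -.022 -25.3
```

```text
clk 2.8 pos [ 0.4547 -0.3116  0.1113] yaw -25.01 tilt [-0.0052 -0.0018] F [-0.  -0.   0.1] w -0.0005 q [ 0.55  0.36 -0.04  1.91  0.02  0.87 -1.5 ]
-0.1 0.3 0.29 0.0022 0.0006 0.1333
```

Emit:
servo_tool(targets="0 0.2 0.3 0.001 0 0 -1;0 0.2 0.3 0.001 0 0 -1;0 0.2 0.3 0.001 0 0 -1;0 0.2 0.3 0.001 0 0 -1;0 0.2 0.3 0.001 0 0 -1;0 0.2 0.3 0.001 0 0 -1;0 0.2 0.3 0.001 0 0.03 -1;0 0.2 0.3 0.001 0 0.06 -1;0 0.2 0.3 0.001 0 0.085 -1;0 0.2 0.3 0.001 0 0.1 -1;0 0.2 0.3 0.001 0 0.11 -1;0 0.2 0.3 0.001 0 0.115 -1")

```text
clock: 3.8
ee_pos: [0.4546, -0.3112, -0.005]
eef_rot: [[0.904, -0.428, -0.002], [-0.428, -0.904, 0.003], [-0.004, -0.002, -1.0]]
contact_force: [-0.5, 0.5, -0.2]
width: 0.0857
```

Emit:
servo_tool(targets="0 0 0 0 0 0.006 -1;0 0 0 0 0 0.012 -1;0 0 0 0 0 0.018 -1;0 0 0 0 0 0.018 -1")

```text
clock: 4.13
ee_pos: [0.4543, -0.311, -0.0236]
eef_rot: [[0.904, -0.428, -0.003], [-0.428, -0.904, 0.004], [-0.004, -0.002, -1.0]]
contact_force: [-1.2, 0.8, 0.2]
width: 0.0857
```

Emit:
servo_tool(targets="0 0 0 0 0 0 1;0 0 0 0 0 0 1;0 0 0 0 0 0 1;0 0 0 0 0 0 1;0 0 0 0 0 0 1;0 0 0 0 0 0 1;0 0 0 0 0 0 1;0 0 0 0 0 0 1", grip_force=35)

```text
clock: 4.8
ee_pos: [0.4548, -0.3114, -0.0229]
eef_rot: [[0.904, -0.428, -0.002], [-0.428, -0.904, 0.003], [-0.003, -0.002, -1.0]]
contact_force: [-0.1, -0.9, 5.6]
width: 0.0473
```

Emit:
servo_tool(targets="0 0 0 0 0 -0.005 1;0 0 0 0 0 -0.01 1;0 0 0 0 0 -0.02 1;0 0 0 0 0 -0.04 1;0 0 0 0 0 -0.07 1;0 0 0 0 0 -0.1 1;0 0 0 0 0 -0.13 1;0 0 0 0 0 -0.14 1;0 0 0 0 0 -0.14 1")

```text
clock: 5.55
ee_pos: [0.4569, -0.3129, 0.1204]
eef_rot: [[0.904, -0.428, 0.004], [-0.428, -0.904, -0.0], [0.003, -0.001, -1.0]]
contact_force: [0.1, -0.7, -1.1]
width: 0.0475
```

```bash
python3 - <<'E'
from look import *
look("3",dict(scene=(100,40,160,120),top=(290,160,160,120)))
s=read_state();p=s["ee_pos"];print(p,s["width"],s["contact_force"])
for n in("scene","top"):
    c=dict(np.load(f"pics/{n}3.npz"));X=cloud(c)
    m=(np.hypot(X[...,0]-p[0],X[...,1]-p[1])<.07)&(X[...,2]>.06)&(c["image"].min(2)>100);P=X[m]
    print(n,len(P),np.percentile(P[:,2],[5,25,50,75,95]).round(3))
    T=P[abs(P[:,2]-np.percentile(P[:,2],75))<.006];print(cv2.minAreaRect(T[:,:2].astype(np.float32)))
E
python3 mv.py .534 .067 .13 -11.3
```

```text
[ 0.45435437 -0.31130604  0.11643037] 0.04752512972918161 [-0.94289393  0.25578637 -1.55314231]
scene 127 [0.188 0.189 0.191 0.192 0.194]
((0.47592687606811523, -0.32146868109703064), (0.04860252887010574, 0.03484492003917694), 65.53863525390625)
top 213 [0.178 0.187 0.189 0.19  0.192]
((0.45576125383377075, -0.3121558129787445), (0.04839326813817024, 0.0740089863538742), 63.68343734741211)
clk 5.65 pos [ 0.4544 -0.3113  0.1164] yaw -25.31 tilt [-0.0044 -0.002 ] F [-0.9  0.3 -1.6] w 0.0475 q [ 0.55  0.35 -0.04  1.91  0.01  0.88 -1.5 ]
-0.14 0.24 -14.01 -0.0898 -0.3761 -0.0124
```

View pics/scene3.png

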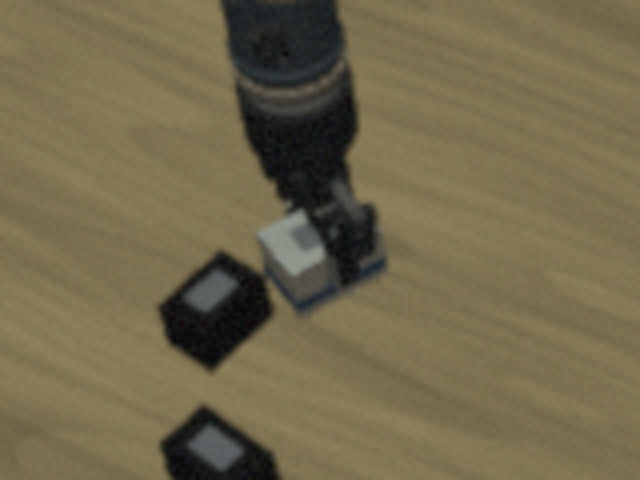

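View pics/top3.png

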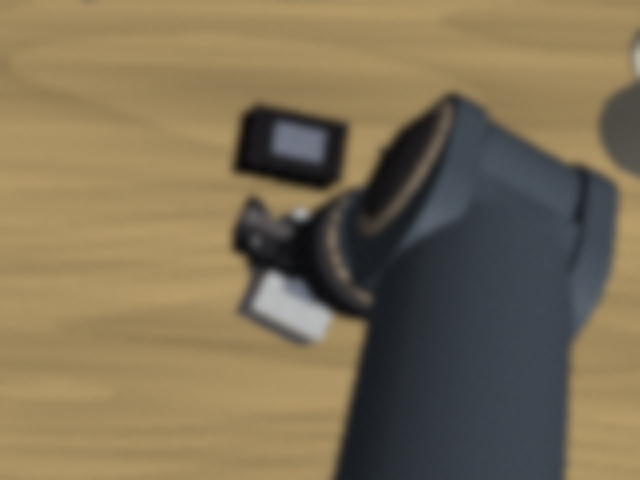

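Emit:
servo_tool(targets="0 0 -2 -0.009 -0.037 -0.003 1;0 0 -4 -0.018 -0.075 -0.003 1;0 0 -6 -0.027 -0.113 -0.003 1;0 0 -8 -0.036 -0.15 -0.003 1;0 0 -10 -0.045 -0.188 -0.003 1;0 0 -12 -0.054 -0.226 -0.003 1;0 0 -14 -0.063 -0.263 -0.003 1;0 0 -14 -0.072 -0.301 -0.003 1;0 0 -14 -0.081 -0.338 -0.003 1;0 0 -14 -0.0898 -0.376 -0.003 1;0 0 -14 -0.0898 -0.376 -0.003 1;0 0 -14 -0.0898 -0.376 -0.003 1")

```text
clock: 6.65
ee_pos: [0.5324, 0.07, 0.1183]
eef_rot: [[0.982, -0.19, -0.008], [-0.19, -0.982, 0.004], [-0.008, -0.003, -1.0]]
contact_force: [-1.3, -0.9, -2.3]
width: 0.0477
```

```bash
python3 - <<'E'
from look import *
look("4",dict(scene=(200,100,180,135),top=(150,130,180,135)))
s=read_state();p=s["ee_pos"];print(p,s["width"],s["contact_force"])
for n in("scene","top"):
    c=dict(np.load(f"pics/{n}4.npz"));X=cloud(c)
    m=(np.hypot(X[...,0]-p[0],X[...,1]-p[1])<.07)&(X[...,2]>.11)&(c["image"].min(2)>100);P=X[m]
    print(n,len(P),np.percentile(P[:,2],[5,25,50,75,95]).round(3))
    T=P[abs(P[:,2]-np.percentile(P[:,2],75))<.006];print(cv2.minAreaRect(T[:,:2].astype(np.float32)))
E
python3 mv.py .534 .067 .0 -11.3
```

```text
[0.53244803 0.0658547  0.11861586] 0.047429011194221875 [ 0.60171551 -0.76417639 -0.77128644]
scene 223 [0.185 0.187 0.189 0.19  0.192]
((0.5472212433815002, 0.06695888936519623), (0.047020889818668365, 0.052491042762994766), 79.66112518310547)
top 5 [0.259 0.26  0.261 0.261 0.262]
((0.531834065914154, 0.005144432187080383), (0.01018291525542736, 0.0011969560291618109), 78.49835968017578)
clk 6.75 pos [0.5324 0.0659 0.1186] yaw -11.34 tilt [-0.0076 -0.001 ] F [ 0.6 -0.8 -0.8] w 0.0474 q [-0.    0.34 -0.24  1.93  0.1   0.89 -2.06]
-0.06 0.43 -0.04 0.0022 -0.0013 0.1186
```

View pics/scene4.png

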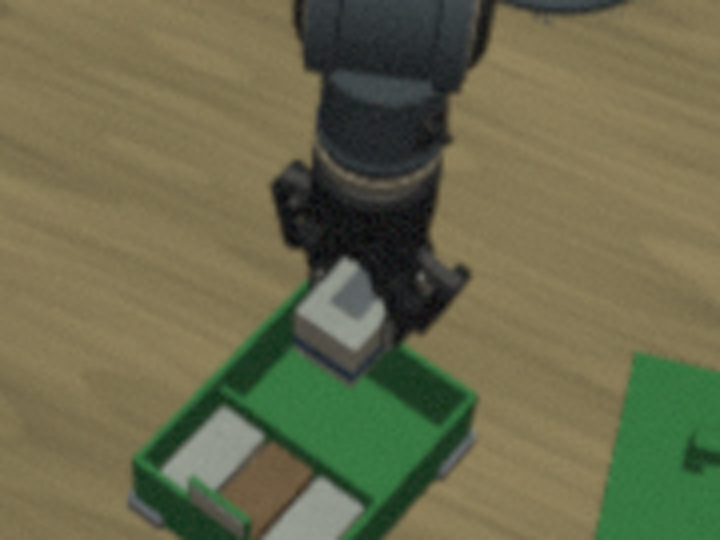

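View pics/top4.png

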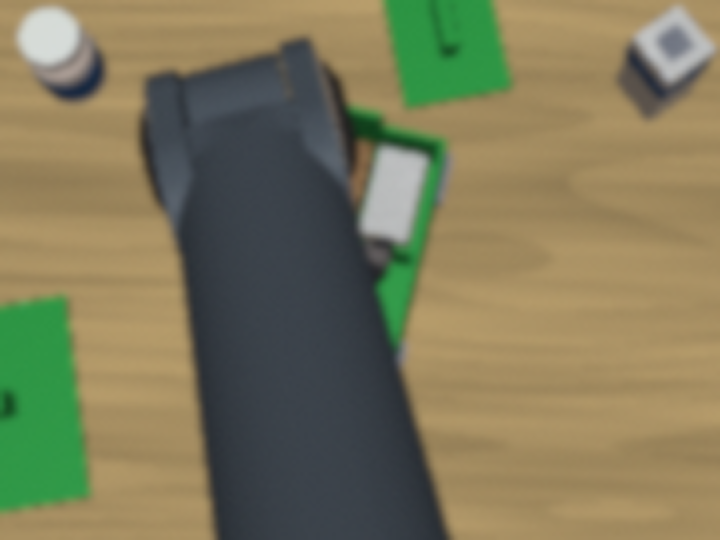

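Emit:
servo_tool(targets="0 0.4 0 0.002 -0.001 0.03 1;0 0.4 0 0.002 -0.001 0.06 1;0 0.4 0 0.002 -0.001 0.085 1;0 0.4 0 0.002 -0.001 0.105 1;0 0.4 0 0.002 -0.001 0.118 1;0 0.4 0 0.002 -0.001 0.125 1;0 0.4 0 0.002 -0.001 0.13 1;0 0.4 0 0.002 -0.001 0.13 1")

```text
clock: 7.42
ee_pos: [0.5331, 0.0654, -0.0122]
eef_rot: [[0.98, -0.198, -0.002], [-0.198, -0.98, 0.0], [-0.002, 0.0, -1.0]]
contact_force: [-0.5, 0.4, -1.4]
width: 0.0478
```

Emit:
servo_tool(targets="0 0 0 0 0 0.002 1;0 0 0 0 0 0.003 1;0 0 0 0 0 0.003 1")

```text
clock: 7.67
ee_pos: [0.5335, 0.0652, -0.0147]
eef_rot: [[0.98, -0.199, -0.001], [-0.199, -0.98, 0.0], [-0.001, -0.0, -1.0]]
contact_force: [0.6, 0.5, -1.5]
width: 0.0474
```

Emit:
servo_tool(targets="0 0 0 0 0 0.001 1;0 0 0 0 0 0.002 1;0 0 0 0 0 0.003 1;0 0 0 0 0 0.003 1")

```text
clock: 8.0
ee_pos: [0.5334, 0.0652, -0.0177]
eef_rot: [[0.98, -0.199, -0.001], [-0.199, -0.98, 0.0], [-0.001, -0.0, -1.0]]
contact_force: [0.1, 0.6, -1.1]
width: 0.0474
```

Emit:
servo_tool(targets="0 0 0 0 0 0.001 1;0 0 0 0 0 0.002 1;0 0 0 0 0 0.002 1")

```text
clock: 8.25
ee_pos: [0.5336, 0.0652, -0.0179]
eef_rot: [[0.98, -0.199, -0.001], [-0.199, -0.98, -0.0], [-0.001, 0.001, -1.0]]
contact_force: [-3.8, -1.2, 15.4]
width: 0.0474
```

Emit:
servo_tool(targets="0 0 0 0 0 -0.001 1;0 0 0 0 0 -0.001 -0.5;0 0 0 0 0 -0.001 -0.5;0 0 0 0 0 -0.001 -0.5;0 0 0 0 0 -0.001 -0.5;0 0 0 0 0 -0.001 -0.5;0 0 0 0 0 -0.001 -0.5;0 0 0 0 0 -0.001 -0.5")

```text
clock: 8.92
ee_pos: [0.5335, 0.0652, -0.0171]
eef_rot: [[0.98, -0.199, -0.001], [-0.199, -0.98, -0.0], [-0.001, 0.001, -1.0]]
contact_force: [-0.1, 0.0, 0.0]
width: 0.0637
```

Emit:
servo_tool(targets="0 0 0 0 0 -0.01 -0.5;0 0 0 0 0 -0.03 -0.5;0 0 0 0 0 -0.06 -0.5;0 0 0 0 0 -0.09 -0.5;0 0 0 0 0 -0.12 -0.5;0 0 0 0 0 -0.14 -0.5;0 0 0 0 0 -0.15 -0.5")

```text
clock: 9.5
ee_pos: [0.5354, 0.0657, 0.1368]
eef_rot: [[0.98, -0.199, 0.005], [-0.199, -0.98, 0.001], [0.004, -0.001, -1.0]]
contact_force: [-0.1, 0.0, -0.0]
width: 0.0641
```

```bash
python3 mv.py .435 .3385 .12 102.1
```

```text
clk 9.5 pos [0.5354 0.0657 0.1368] yaw -11.47 tilt [ 0.0044 -0.0014] F [-0.1  0.  -0. ] w 0.0641 q [-0.    0.32 -0.25  1.91  0.1   0.92 -2.06]
0.2 -0.24 -113.57 -0.1527 -0.2474 0.0164
```

Emit:
servo_tool(targets="0 0 -7 -0.015 -0.025 0 -0.5;0 0 -14 -0.03 -0.05 0 -0.5;0 0 -21 -0.05 -0.08 0 -0.5;0 0 -28 -0.07 -0.11 0 -0.5;0 0 -35 -0.09 -0.14 0 -0.5;0 0 -42 -0.11 -0.17 0 -0.5;0 0 -49 -0.125 -0.2 0 -0.5;0 0 -56 -0.14 -0.22 0.005 -0.5;0 0 -63 -0.152 -0.247 0.01 -0.5;0 0 -70 -0.1527 -0.2474 0.016 -0.5;0 0 -77 -0.1527 -0.2474 0.016 -0.5;0 0 -84 -0.1527 -0.2474 0.016 -0.5")

```text
clock: 10.5
ee_pos: [0.4339, 0.3386, 0.1195]
eef_rot: [[0.293, 0.956, 0.003], [0.956, -0.293, -0.001], [-0.0, 0.003, -1.0]]
contact_force: [1.1, -1.0, -0.8]
width: 0.0641
```

```bash
python3 mv.py .435 .3385 .12 102.1
```

```text
clk 10.5 pos [0.4339 0.3386 0.1195] yaw 72.98 tilt [-0.      0.0028] F [ 1.1 -1.  -0.8] w 0.0641 q [-0.24  0.42 -0.64  1.88  0.31  0.94 -1.32]
0.16 0.04 -29.12 0.0003 0.0011 -0.0005
```

Emit:
servo_tool(targets="0 0 -7 0 0 0 -0.2;0 0 -14 0 0.001 0 -0.2;0 0 -21 0 0.001 0 -0.2;0 0 -29 0 0.001 0 -0.2;0 0 -29 0 0.001 0 -0.2;0 0 -29 0 0.001 0 -0.2")

```text
clock: 11.0
ee_pos: [0.4346, 0.3379, 0.1191]
eef_rot: [[-0.205, 0.979, 0.002], [0.979, 0.205, -0.001], [-0.002, 0.001, -1.0]]
contact_force: [0.1, 0.2, 0.3]
width: 0.0514
```

```bash
python3 - <<'E'
from look import *
look("5",dict(scene=(180,100,320,240),top=(80,110,250,187)))
s=read_state();print(s["ee_pos"],s["width"])
for n in("scene","top"):
    c=dict(np.load(f"pics/{n}5.npz"));X=cloud(c)
    a=np.radians(-11.3);b=np.array([.5343,.0669])+(.002 if n=="scene" else -.0012)
    d=X[...,:2]-b; l=np.stack([d@[np.cos(a),np.sin(a)],d@[-np.sin(a),np.cos(a)]],-1)
    m=(abs(l[...,0])<.042)&(abs(l[...,1])<.065)&(X[...,2]>.045)&(X[...,2]<.062)
    P=X[m];L=l[m];print(n,len(P),np.median(P[:,2]).round(4),cv2.minAreaRect(L.astype(np.float32)))
    m=(np.hypot(X[...,0]-.435,X[...,1]-.3385)<.06)&(X[...,2]>.1)
    P=X[m]; zmin=P[:,2].min();print(zmin, proj(c,s["ee_pos"]+[0,0,.036]))
E
python3 mv.py .435 .3385 .0 102.1
```

```text
[0.43476047 0.33802745 0.11928997] 0.05130275284292853
scene 432 0.0524 ((0.0013514608144760132, -0.0017689019441604614), (0.07736408710479736, 0.04927333444356918), 0.25844141840934753)
0.16257271234819162 [[401.06147748 193.10652203]]
top 387 0.0531 ((0.001961633563041687, -0.0007080137729644775), (0.048492997884750366, 0.07468868792057037), 89.84872436523438)
0.16205585053408153 [[122.05240049 228.12396444]]
clk 11.1 pos [0.4348 0.338  0.1193] yaw 101.84 tilt [-0.0017  0.002 ] F [-0.5 -1.4 -0.3] w 0.0513 q [-0.16  0.45 -0.76  1.88  0.38  0.96 -0.88]
0.12 0.1 -0.26 0.0006 0.0001 0.1193
```

View pics/scene5.png

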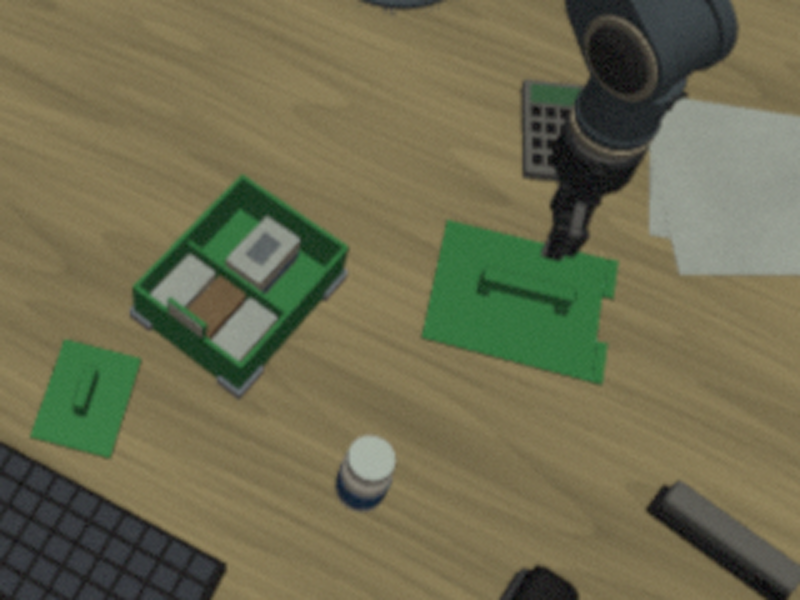

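View pics/top5.png

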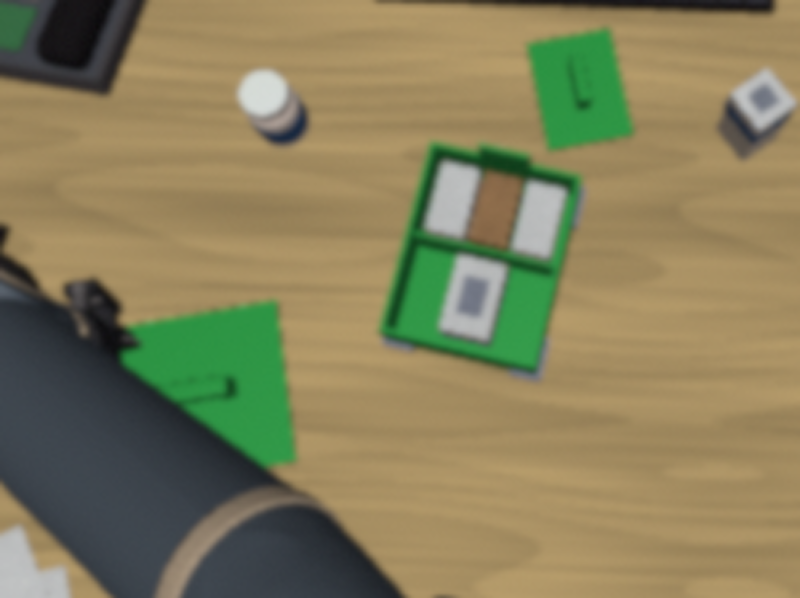

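Emit:
servo_tool(targets="0 0 -0.3 0.0006 0 0.03 -0.2;0 0 -0.3 0.0006 0 0.06 -0.2;0 0 -0.3 0.0006 0 0.085 -0.2;0 0 -0.3 0.0006 0 0.105 -0.2;0 0 -0.3 0.0006 0 0.12 -0.2;0 0 -0.3 0.0006 0 0.129 -0.2;0 0 -0.3 0.0006 0 0.129 -0.2")

```text
clock: 11.68
ee_pos: [0.4339, 0.3375, -0.0114]
eef_rot: [[-0.21, 0.978, -0.0], [0.978, 0.21, -0.004], [-0.003, -0.001, -1.0]]
contact_force: [-0.8, -0.1, 0.1]
width: 0.0511
```

Emit:
servo_tool(targets="0 0 0 0 0 0 0.2;0 0 0 0 0 0 0.4;0 0 0 0 0 0 0.5;0 0 0 0 0 0 0.6;0 0 0 0 0 0 1;0 0 0 0 0 0 1;0 0 0 0 0 0 1;0 0 0 0 0 0 1", grip_force=60)

```text
clock: 12.35
ee_pos: [0.4345, 0.3381, -0.0102]
eef_rot: [[-0.209, 0.978, 0.001], [0.978, 0.209, -0.003], [-0.003, 0.001, -1.0]]
contact_force: [-0.5, -1.0, 7.1]
width: 0.0169
```

Emit:
servo_tool(targets="0 0 0 0 0 -0.004 1;0 0 0 0 0 -0.012 1;0 0 0 0 0 -0.025 1;0 0 0 0 0 -0.045 1;0 0 0 0 0 -0.07 1;0 0 0 0 0 -0.095 1;0 0 0 0 0 -0.12 1;0 0 0 0 0 -0.14 1;0 0 0 0 0 -0.15 1;0 0 0 0 0 -0.15 1")

```text
clock: 13.18
ee_pos: [0.4354, 0.3397, 0.1426]
eef_rot: [[-0.209, 0.978, 0.006], [0.978, 0.209, 0.0], [-0.001, 0.006, -1.0]]
contact_force: [-0.1, 0.2, -3.2]
width: 0.017
```

```bash
python3 mv.py .5765 .0585 .14 -11.3
```

```text
clk 13.18 pos [0.4354 0.3397 0.1426] yaw 102.08 tilt [-0.0011  0.0056] F [-0.1  0.2 -3.2] w 0.017 q [-0.14  0.43 -0.77  1.86  0.36  1.   -0.86]
0.27 -0.28 113.38 -0.3045 0.0792 0.0034
```

Emit:
servo_tool(targets="0 0 5 -0.012 0.003 0 1;0 0 10 -0.025 0.006 0 1;0 0 15 -0.038 0.01 0 1;0 0 20 -0.05 0.013 0 1;0 0 25 -0.063 0.016 0 1;0 0 30 -0.076 0.02 0 1;0 0 35 -0.09 0.023 0 1;0 0 40 -0.102 0.027 0 1;0 0 45 -0.115 0.03 0 1;0 0 50 -0.128 0.033 0 1;0 0 55 -0.14 0.037 0 1;0 0 60 -0.152 0.04 0 1")

```text
clock: 14.18
ee_pos: [0.5055, 0.1981, 0.1414]
eef_rot: [[0.745, 0.667, 0.003], [0.667, -0.745, -0.001], [0.001, 0.003, -1.0]]
contact_force: [-0.5, 0.0, -3.1]
width: 0.0169
```

```bash
python3 mv.py .5765 .0585 .14 -11.3
```

```text
clk 14.18 pos [0.5055 0.1981 0.1414] yaw 41.83 tilt [0.0015 0.0027] F [-0.5  0.  -3.1] w 0.0169 q [-0.04  0.35 -0.51  1.89  0.21  0.95 -1.49]
0.11 -0.15 53.13 -0.0402 0.1514 0.0018
```

Emit:
servo_tool(targets="0 0 5 -0.004 0.015 0 1;0 0 10 -0.008 0.03 0 1;0 0 15 -0.012 0.045 0 1;0 0 20 -0.016 0.06 0 1;0 0 25 -0.02 0.075 0 1;0 0 30 -0.024 0.09 0 1;0 0 35 -0.028 0.105 0 1;0 0 40 -0.032 0.12 0 1;0 0 45 -0.036 0.135 0 1;0 0 50 -0.04 0.15 0 1;0 0 53.1 -0.0402 0.1514 0 1;0 0 53.1 -0.0402 0.1514 0 1")

```text
clock: 15.18
ee_pos: [0.5757, 0.0568, 0.14]
eef_rot: [[0.98, -0.199, -0.0], [-0.199, -0.98, -0.002], [0.0, 0.002, -1.0]]
contact_force: [0.1, -0.1, -2.4]
width: 0.0172
```

```bash
python3 - <<'E'
from look import *
look("6",dict(scene=(180,100,240,180),top=(120,110,240,180)))
E
python3 mv.py .5765 .0585 .14 -11.3
```

```text
clk 15.28 pos [0.5754 0.0589 0.1406] yaw -11.15 tilt [0.0005 0.0009] F [-0.4  0.6 -1.9] w 0.0172 q [ 0.03  0.38 -0.26  1.82  0.12  0.96 -2.05]
0.05 -0.03 0.15 0.0012 0.0002 0.0006
```

View pics/scene6.png

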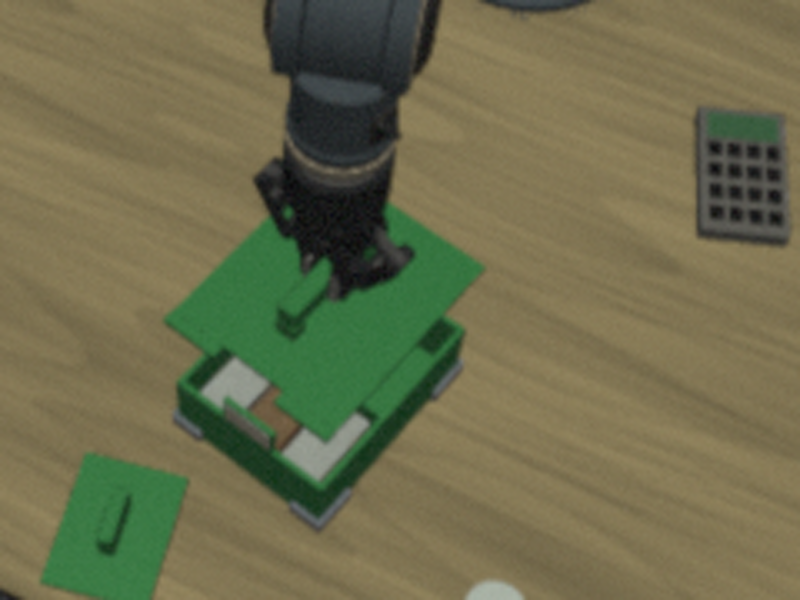

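View pics/top6.png

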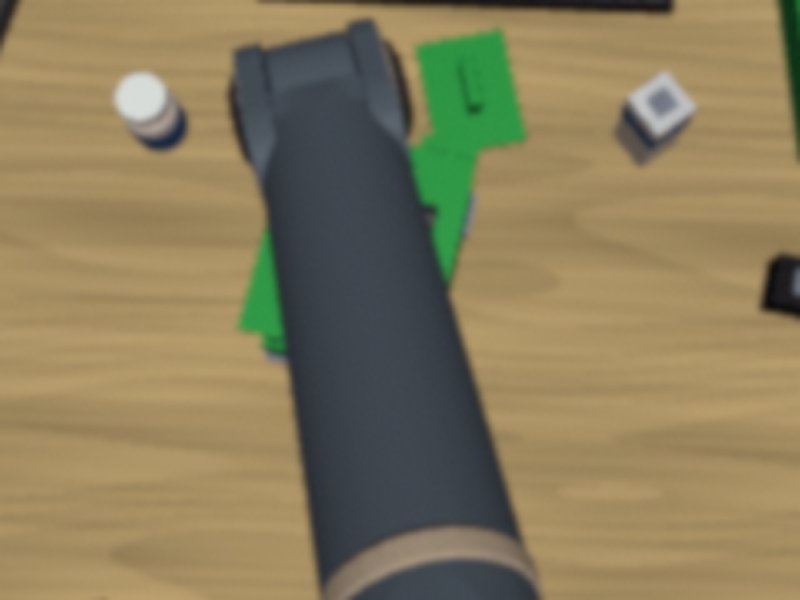

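```bash
cat > lid.py <<'E'
from h import *
def lid(c,ee,zlo,zhi,p0):
    X=cloud(c);g=green(c,20)
    m=g&(np.hypot(X[...,0]-p0[0],X[...,1]-p0[1])<.15)&(X[...,2]>zlo)&(X[...,2]<zhi)
    P=X[m];med=np.median(P[:,2]);
    for k in range(4):
        A=np.c_[P[:,:2]-p0[:2],np.ones(len(P))];co=np.linalg.lstsq(A,P[:,2],rcond=None)[0];r=P[:,2]-A@co;P=P[abs(r)<.005]
    print("plate top z",co[2].round(4),"slopes",co[:2].round(4),len(P))
    mm=m&(abs(X[...,2]-(co[2]+(X[...,0]-p0[0])*co[0]+(X[...,1]-p0[1])*co[1]))<.008)
    mm=cv2.morphologyEx(mm.astype(np.uint8),cv2.MORPH_OPEN,np.ones((2,2)))
    Q=rayz(c,outline(mm),co[2])
    # only points outside robot: rectfit tolerance handles; 
    r=rectfit(Q,p0,.196,.158,tol=.008);print("rect",np.round(r[0],4),r[1],r[2].round(4)); return r[0],co
E
python3 - <<'E'
from lid import *
for n in("scene","top"):
    c=dict(np.load(f"pics/{n}6.npz"));print(n)
    try: lid(c,None,.13,.185,np.array([.5785,.06,-.198]))
    except Exception as e: print(e)
c=dict(np.load("pics/scene6.npz"));X=cloud(c);m=green(c,20)&(X[...,2]>.13)&(X[...,2]<.2);print(np.histogram(X[m][:,2],bins=np.arange(.13,.205,.005)))
E
```

```text
scene
plate top z 0.1671 slopes [ 0.0055 -0.0016] 2778
rect [ 5.794e-01  6.170e-02 -2.016e-01 -5.000e-04 -2.000e-04] [111 109 218 146] 0.0014
top
plate top z 0.1679 slopes [-0.0021 -0.0053] 710
rect [ 0.454  -0.1306  0.4151  0.1316 -0.1414] [0 0 0 0] nan
(array([   0,    0,    0,    0,    0,    1,  409, 2167,  251,   14,   13,
         21,   21,   18]), array([0.13 , 0.135, 0.14 , 0.145, 0.15 , 0.155, 0.16 , 0.165, 0.17 ,
       0.175, 0.18 , 0.185, 0.19 , 0.195, 0.2  ]))
  return _methods._mean(a, axis=axis, dtype=dtype,
  ret = ret.dtype.type(ret / rcount)
```

Emit:
servo_tool(targets="0 0 0 0 0 0.015 1;0 0 0 0 0 0.03 1;0 0 0 0 0 0.045 1;0 0 0 0 0 0.057 1;0 0 0 0 0 0.066 1;0 0 0 0 0 0.072 1;0 0 0 0 0 0.074 1;0 0 0 0 0 0.074 1;0 0 0 0 0 0.074 1")

```text
clock: 16.03
ee_pos: [0.5759, 0.059, 0.067]
eef_rot: [[0.981, -0.193, 0.001], [-0.193, -0.981, -0.001], [0.001, 0.0, -1.0]]
contact_force: [0.7, -0.0, -2.3]
width: 0.0169
```

```bash
python3 mv.py .5765 .0585 .05 -11.3;python3 - <<'E'
from look import *
from lid import lid
look("7",dict(scene=(200,130,160,120),top=(120,110,240,180)))
c=dict(np.load("pics/scene7.npz"))
lid(c,None,.08,.115,np.array([.5785,.06,-.198]))
X=cloud(c);P=X[(np.hypot(X[...,0]-.579,X[...,1]-.06)<.15)&(X[...,2]>.06)&(X[...,2]<.075)&green(c)];print(len(P))
E
python3 mv.py .5765 .0585 .05 -11.3
```

```text
clk 16.03 pos [0.5759 0.059  0.067 ] yaw -11.14 tilt [0.0015 0.0005] F [ 0.7 -0.  -2.3] w 0.0169 q [ 0.01  0.47 -0.25  1.88  0.15  0.81 -2.08]
0.03 -0.09 0.16 0.0007 0.0004 0.0171
plate top z 0.0943 slopes [ 0.0059 -0.0028] 2549
rect [ 5.795e-01  6.460e-02 -1.991e-01 -7.000e-04 -1.000e-04] [165 101 201 137] 0.0021
124
clk 16.13 pos [0.5761 0.059  0.0674] yaw -11.15 tilt [0.002  0.0003] F [ 0.1  0.1 -2.9] w 0.0171 q [ 0.01  0.47 -0.25  1.88  0.15  0.81 -2.08]
0.02 -0.12 0.15 0.0005 0.0004 0.0174
```

View pics/scene7.png

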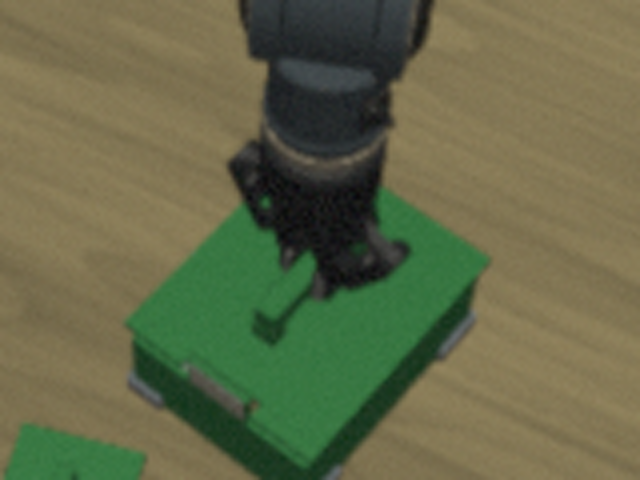

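```bash
python3 - <<'E'
from h import *
c=dict(np.load("pics/scene7.npz"));im=c["image"]
u0,v0,f=220,170,6
big=cv2.resize(im[v0:v0+100,u0:u0+130],None,fx=f,fy=f,interpolation=cv2.INTER_CUBIC)
def pl(cx,cy,a):
    L=np.array([[98,29],[98,79],[-98,79],[-98,-79],[98,-79],[98,-29],[86,-29],[86,29]])/1000
    R=np.array([[np.cos(a),-np.sin(a)],[np.sin(a),np.cos(a)]]);return L@R.T+[cx,cy]
def tab(cx,cy,a):
    L=np.array([[95,25],[95,-25],[90,-25],[90,25]])/1000
    R=np.array([[np.cos(a),-np.sin(a)],[np.sin(a),np.cos(a)]]);return L@R.T+[cx,cy]
def draw(P,z,col):
    p=proj(c,np.c_[P,np.full(len(P),z)]);p=((p-[u0,v0]+.5)*f-.5)
    cv2.polylines(big,[np.round(p).astype(np.int32)],True,col,1)
draw(pl(.5794,.0604,-.2),.094,(0,0,255))
draw(pl(.5795,.0646,-.2),.094,(255,255,0))
draw(tab(.5794,.0604,-.2),.1,(255,0,255))
cv2.imwrite("pics/ov7.png",big)
E
```

```text
(no output)
```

View pics/ov7.png

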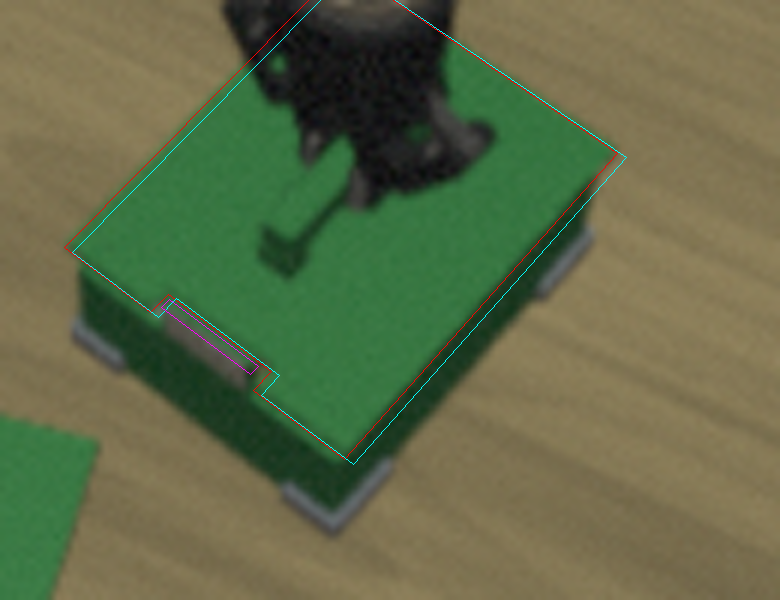

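```bash
cat > edge.py <<'E'
from h import *
def edges(c,cx,cy,a,z,hx=.098,hy=.079,show=True):
    im=cv2.GaussianBlur(c["image"],(0,0),.7).astype(np.float32)
    ex=np.array([np.cos(a),np.sin(a)]);ey=np.array([-ex[1],ex[0]])
    out={}
    for name,n,t,h,ts in(("+x",ex,ey,hx,np.r_[np.linspace(-.07,-.035,15),np.linspace(.035,.07,15)]),("-x",-ex,ey,hx,np.linspace(.03,.07,15)),("+y",ey,ex,hy,np.linspace(-.07,.085,50)),("-y",-ey,ex,hy,np.linspace(.0,.085,30))):
        o=np.linspace(-.009,.009,73);prof=[]
        for tt in ts:
            P=np.array([cx,cy])+n*(h+o)[:,None]+t*tt
            p=proj(c,np.c_[P,np.full(len(P),z)]).astype(np.float32)
            s=cv2.remap(im,p[:,0].copy().reshape(-1,1),p[:,1].copy().reshape(-1,1),cv2.INTER_LINEAR)[:,0]
            prof.append(s)
        pr=np.mean(prof,0);
        d=np.linalg.norm(np.gradient(pr,axis=0),axis=1)
        k=d.argmax();w=slice(max(0,k-8),k+9)
        out[name]=(np.sum(o[w]*d[w])/d[w].sum()*1000).round(2)
    return out
E
python3 - <<'E'
from edge import *
c=dict(np.load("pics/scene7.npz"))
for z in(.094,):print(edges(c,.5794,.0604,-.2,z), edges(c,.5794,.0624,-.2,z))
c0=dict(np.load("pics/scene5.npz"))
print("tote",edges(c0,.5794,.0604,-.2,.07,.095,.075))
E
```

```text
{'+x': np.float64(4.47), '-x': np.float64(2.22), '+y': np.float64(-1.47), '-y': np.float64(0.52)} {'+x': np.float64(4.75), '-x': np.float64(1.5), '+y': np.float64(-3.26), '-y': np.float64(2.3)}
tote {'+x': np.float64(-4.76), '-x': np.float64(0.01), '+y': np.float64(-2.04), '-y': np.float64(-0.73)}
```

Emit:
servo_tool(targets="0 0 0.1 0 0 0.003 1;0 0 0.1 0 0 0.006 1;0 0 0.1 0 0 0.009 1;0 0 0.1 0 0 0.012 1;0 0 0.1 0 0 0.012 1")

```text
clock: 16.55
ee_pos: [0.5755, 0.0588, 0.0545]
eef_rot: [[0.981, -0.195, 0.0], [-0.195, -0.981, -0.001], [0.001, 0.001, -1.0]]
contact_force: [0.3, 0.3, -3.5]
width: 0.0165
```

Emit:
servo_tool(targets="0 0 0 0 0 0.001 1;0 0 0 0 0 0.002 1;0 0 0 0 0 0.003 1;0 0 0 0 0 0.004 1;0 0 0 0 0 0.004 1")

```text
clock: 16.97
ee_pos: [0.5753, 0.0588, 0.0503]
eef_rot: [[0.981, -0.195, 0.0], [-0.195, -0.981, -0.001], [0.0, 0.001, -1.0]]
contact_force: [0.0, 0.1, -3.4]
width: 0.017
```

Emit:
servo_tool(targets="0 0 0 0 0 0.001 1;0 0 0 0 0 0.002 1;0 0 0 0 0 0.002 1")

```text
clock: 17.22
ee_pos: [0.5752, 0.0588, 0.0481]
eef_rot: [[0.981, -0.195, -0.0], [-0.195, -0.981, -0.001], [-0.0, 0.001, -1.0]]
contact_force: [-0.2, -0.9, -3.7]
width: 0.0168
```

Emit:
servo_tool(targets="0 0 0 0 0 0.001 1;0 0 0 0 0 0.0015 1;0 0 0 0 0 0.0015 1")

```text
clock: 17.47
ee_pos: [0.5755, 0.0588, 0.0474]
eef_rot: [[0.981, -0.195, 0.0], [-0.195, -0.981, -0.001], [0.0, 0.001, -1.0]]
contact_force: [-1.4, 0.2, 3.5]
width: 0.0172
```

Emit:
servo_tool(targets="0 0 0 0 0 0 0.4;0 0 0 0 0 0 0.2;0 0 0 0 0 0 -0.2;0 0 0 0 0 0 -0.2;0 0 0 0 0 0 -0.2;0 0 0 0 0 0 -0.2;0 0 0 0 0 0 -0.2")

```text
clock: 18.05
ee_pos: [0.5754, 0.0588, 0.0474]
eef_rot: [[0.981, -0.195, 0.0], [-0.195, -0.981, -0.001], [0.0, 0.001, -1.0]]
contact_force: [-0.3, 0.2, -0.5]
width: 0.0515
```

Emit:
servo_tool(targets="0 0 0 0 0 -0.005 -0.2;0 0 0 0 0 -0.015 -0.2;0 0 0 0 0 -0.04 -0.2;0 0 0 0 0 -0.07 -0.2;0 0 0 0 0 -0.1 -0.2;0 0 0 0.0 0 -0.14 -0.2;0 0 0 0.0 0 -0.15 -0.2;0 0 0 0.0 0 -0.15 -0.2")

```text
clock: 18.72
ee_pos: [0.5782, 0.0596, 0.2026]
eef_rot: [[0.981, -0.195, 0.01], [-0.195, -0.981, 0.0], [0.01, -0.002, -1.0]]
contact_force: [0.2, -0.5, 0.4]
width: 0.0509
```

```bash
python3 mv.py .455 -.2 .2 -11.3
```

```text
clk 18.72 pos [0.5782 0.0596 0.2026] yaw -11.26 tilt [ 0.0095 -0.0019] F [ 0.2 -0.5  0.4] w 0.0509 q [ 0.04  0.32 -0.27  1.75  0.1   1.08 -2.03]
-0.11 -0.55 0.04 -0.0702 0.2787 0.0014
```

Move the arm aside for a clear view.

Emit:
servo_tool(targets="0 0 0 -0.008 0.03 0 -0.2;0 0 0 -0.016 0.065 0 -0.2;0 0 0 -0.024 0.1 0 -0.2;0 0 0 -0.033 0.135 0 -0.2;0 0 0 -0.042 0.17 0 -0.2;0 0 0 -0.051 0.205 0 -0.2;0 0 0 -0.06 0.24 0 -0.2;0 0 0 -0.07 0.275 0 -0.2;0 0 0 -0.07 0.279 0 -0.2;0 0 0 -0.07 0.279 0 -0.2")

```text
clock: 19.55
ee_pos: [0.4531, -0.2028, 0.2007]
eef_rot: [[0.98, -0.201, 0.008], [-0.201, -0.98, -0.0], [0.008, -0.002, -1.0]]
contact_force: [-0.3, 0.1, 0.2]
width: 0.0515
```

```bash
python3 - <<'E'
from look import *
from lid import lid
look("8",dict(scene=(180,110,240,180),top=(120,110,240,180)))
for n,p in(("scene",[.5794,.0604,-.2]),("top",[.5753,.0572,-.197])):
    c=dict(np.load(f"pics/{n}8.npz"));print(n);lid(c,None,.06,.09,np.array(p))
print(read_state()["qd"].round(3))
E
```

```text
scene
plate top z 0.0746 slopes [0.0003 0.0009] 3159
rect [ 5.796e-01  6.450e-02 -1.960e-01 -2.000e-04 -3.000e-04] [125 157 199 198] 0.0013
top
plate top z 0.075 slopes [-0.0007 -0.0002] 3014
rect [ 0.5714  0.0558 -0.1959 -0.0013 -0.0007] [161 169 210 216] 0.0015
[-0.022  0.002 -0.023 -0.006  0.     0.001  0.001]
```

View pics/scene8.png

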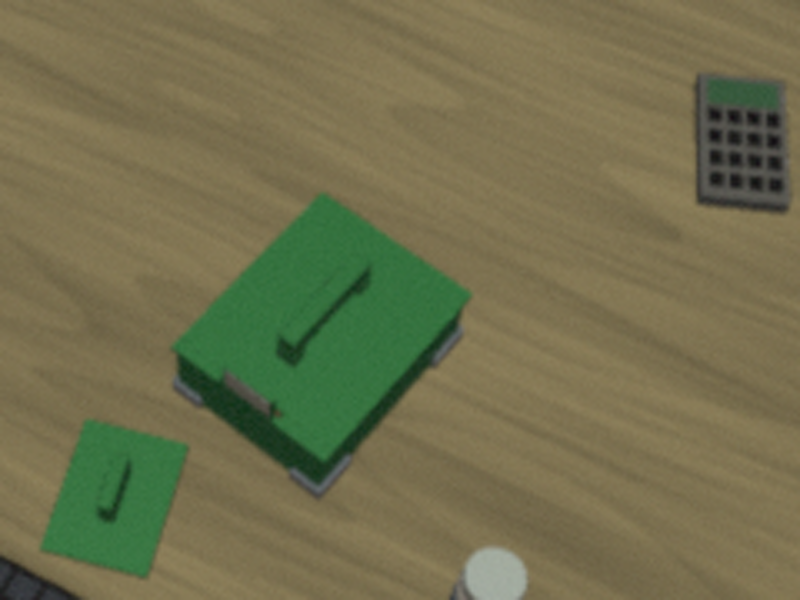

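View pics/top8.png

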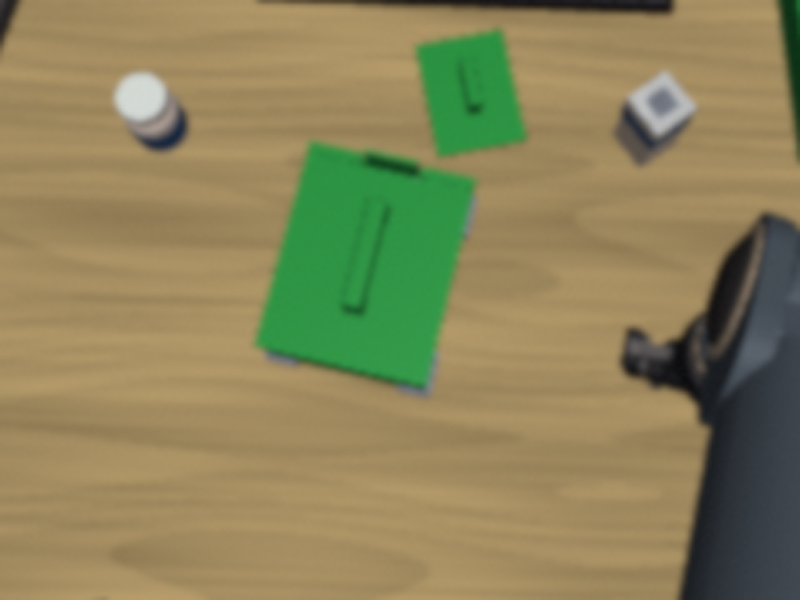

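Emit:
servo_tool(targets="0 0 0 0 0 0 -0.2;0 0 0 0 0 0 -0.2;0 0 0 0 0 0 -0.2;0 0 0 0 0 0 -0.2;0 0 0 0 0 0 -0.2;0 0 0 0 0 0 -0.2")

```text
clock: 20.15
ee_pos: [0.4552, -0.199, 0.2009]
eef_rot: [[0.981, -0.194, 0.009], [-0.194, -0.981, 0.001], [0.009, -0.003, -1.0]]
contact_force: [0.4, -0.0, 0.3]
width: 0.0512
```

```bash
python3 - <<'E'
from rig import *
print(finish_job())
E
```

```text
the job is handed in; nothing more can be done
None
```

The carton is in the tote's empty compartment, and the notched lid is closed over it with the notch around the label tab. I handed the job in at about 20 s; the hand-in gave no verdict.

- **Carton:** Before the lid went on, both cameras showed it flat and released, within about 2 mm of the compartment's centre. It went down onto the floor with about 15 N of contact, then I let go.
- **Lid:** The last pictures put the plate's top at 74.6 and 75.0 mm (75 expected). Its slope is under 0.001 rad and it is turned within about 0.004 rad of the tote. The tab stands in the notch.
- **Bystanders:** I did not re-measure the tall carton, pill jar and small lid at the end. In the last pictures they look undisturbed.

Three checks failed or disagreed:

- **First grasp missed:** The fingers closed just above the carton without disturbing it. The reported tool height turned out to be about 36 mm lower than the real fingertips. I measured that offset in the images, corrected for it, and the second grasp held.
- **Cameras a few mm apart:** The two cameras disagree by up to about 4 mm on absolute positions.
- **Lid centring:** With the lid held just above the rim, an edge check put it within about 0.4 mm of centre sideways. The final outline fits, compared with each camera's own earlier fit of the tote, differed by about 4 mm: sideways in one camera and lengthwise in the other. I took this as fit error, because the lid could not lie flat at rim height unless its skirt, which has 1.7 mm to spare, was in the mouth.

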